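Bring the banding wheel to the decorating station and hold its index plunger out

ROBOT

A 6-joint arm with a two-finger parallel gripper is mounted at the origin on the work surface. World frame = base frame: x ahead of the robot, y to its left, z up, the work surface at z = 0. Lengths are in m, angles in rad, forces in N, time in s.
With the tool pointing down it reaches from about 0.35 to 0.975 m from the base axis. Payload 7.1 kg.
Tool frame: the origin (TCP) lies at the centre of the arm's flange, where the gripper is bolted on; the fingertips stand 182 mm ahead of it and the grasp point (between the pads) lies 163 mm ahead of it (arm.tcp_to_grasp is the distance from the TCP to the grasp point, in m); z points along the fingers, y is the line along which they close (so a half turn about z gives the same grasp; the last joint's range is limited). The gripper opens to 88 mm and grips with 3 to 60 N. Pads are 20 mm wide; open, the fingers measure 115 mm over their backs; the gripper's body (75 mm by 178 mm) begins 61 mm behind the grasp point.
Start: joints at [-1.225, 0.423, 1.63, -0, 1.089, -0.019], TCP at [0.223, -0.584, 0.405] pointing down, gripper open.
Joint ranges: [-3, 3], [-0.9, 2.11], [0.09, 2.58], [-1.31, 4.45], [0.11, 2.69], [-2.54, 2.54]. Speed limits (rad/s): [2.39, 2.39, 3.01, 3.14, 3.14, 3.14].

INTERFACE

Orientations are given as a unit quaternion [x, y, z, w].
In Python, from bench import arm gives the robot as it stands.
- The arm moves only by the tool send_rows, never from a script. Its argument "moves" is a list of rows, each an object of numbers: "x", "y", "z": the shift along the tool's x, y, z in cm; "yaw": the turn about the tool's z in degrees; "jaw": the finger opening in cm, from 0 to 8.78. In form: [{"x": .., "y": .., "z": .., "yaw": .., "jaw": ..}, ...]. A call has 1 to 5 rows; each row shifts and turns the commanded pose from where the row before left it, along the tool's axes as they then stand; what a row does not reach is not made up. A row lasts 1/12 s, in which the tool goes at most 41.7 mm and 7.16 degrees, less where a joint would pass 70% of its speed; a pose out of reach is approached as far as the arm can. A call with a gripper value outside its range is refused whole. The fingers move at their own pace and stop on an object; "force" is the grip in N (left out, the last holds). Time passes only in rows, so rows that do not move let the fingers close. It gives the time, the measured TCP pose, the force, the opening and the grip force at its end, in the units of the state.
- arm.sense(): the state, without advancing time (a new reading comes with each control period).
- arm.get_image(name): name is "scene" or "top" or "wrist"; returns the picture (480x640x3 uint8, red, green, blue); there is no depth.
- arm.calibration(name): a dict with "fx", "fy", "cx", "cy" (pixels), "rvec" (rotation vector, rad) and "tvec" (3), from world to camera coordinates, as OpenCV has them. Camera axes: x right, y down, z forward; pixel columns grow to the right and rows downward; lengths in m; the calibration is good to about 2 mm. A picture is of the moment at which its call begins: read the wrist's pose just before it. calibration takes no time and is no camera call; for the wrist camera it gives the pose at the moment of the call.
- arm.hand_in(): hands the job in; it is judged then, once.
The state is a dict: "time_s": time; "joint_positions": joint angles; "qvel": joint speeds; "tau": joint torques, N m; "eef_pos": TCP position; "eef_rot": TCP orientation; "wrist_force": force on the tool from outside, world axes, zero at the start; "ft_torque": the same for the moment, N m; "grip_width": finger opening in m; "grasp_force": force on a finger pad.
Only numpy, scipy, OpenCV 4.12 (cv2) and the standard library are available. Lean on these libraries where they do the work, as an engineer would, in place of code of your own. Each camera call takes 0.05 s, during which the arm holds its last target. There are 200 camera calls.

TASK

Push the banding-wheel carriage along its rails until it drops into the detent of the next station, then pull the wheel's sprung index plunger up out of its hole as far as it will go and keep holding it there, so that I can turn the dish. Finish while still holding the plunger fully out, with the carriage still in its detent; do not let go, and leave the other things on the table where they are.

Things in the scene. Friction and masses are not known exactly. Their poses are not given: they have to be found in the camera images.
- rail: fixed rail slide: plywood board 250 mm (its x) by 550 mm (its y), 18 mm thick, with two steel rods along its y. Origin on the table under the middle of the rods (the board's middle is at y = -10 mm). Its y axis is the direction in which the carriage is to be pushed. Only position and yaw on the table vary; yaw stays within 0.3 rad of 0
- carriage (a joint): travel of the carriage along the rail's +y in m, 0 and 0.195 at the end stops; starts at 0 to 0.06, short of the station. Friction about 1.5 N; the detent's first hump takes about 10 N, then the roller drops into the notch and draws the carriage on a few mm by itself; in the notch it resists about 8 N either way. Pushed too far it runs over the second hump and must be pushed back
- push_post (a point): middle of the round upright wooden post at the trailing (-y) end of the carriage, by which it is pushed: 24 mm thick, from 52 mm to 115 mm above the table, this point 85 mm above the table. It stands 10 mm in from the end of the carriage's flat aluminium plate (top 52 mm above the table), with free space behind it (rails and board below, up to 44 mm)
- detent_roller (a point): sprung detent roller on a small arm at the robot's side (-x) of the carriage, 105 mm from the carriage's middle line; the point rides with the carriage. It lies 150 mm ahead (rail +y) of push_post, and at the same distance along the rail as the wheel's axis and the plunger
- notch (a point): the next station: middle of the notch between two 12 mm round steel humps (18 mm apart) on a dark steel block, with a small upright pin, on the strip along the robot's side of the board; 42 mm above the table. Axes as the rail's. The carriage is in the detent when detent_roller is here along the rail. Fixed, but its place along the rail varies; always ahead (+y) of the carriage
- plunger (a joint): lift of the index plunger, in m: 0 seated in the hole of the wheel's steel lug, 0.020 fully out against its stop. It moves straight up; a spring pulls it down with 5 N seated and 8 N fully out, and it falls back if released. Rides on the carriage
- plunger_knob: black knob on the top of the plunger's 8 mm pin, held by an aluminium bracket on the carriage; origin in the knob's middle: upright cylinder 26 mm across, 30 mm high, 162 mm above the table when seated, 182 mm fully out; 108 mm to the rail's +x from the carriage's middle line. Below: steel housing 22 mm across up to 145 mm, bracket up to 130 mm. The dish's rim is 48 mm from its axis towards the robot, 130 mm high
- bisque_cup: bystander: unglazed clay cup, 70 mm across, 75 mm high; origin under its centre
- brush_jar: bystander: white ceramic jar 72 mm across and 95 mm high full of brushes, 200 mm high in all; origin under its centre
- glaze_bottle: bystander: amber bottle with a black cap, 60 mm across, 150 mm high; origin under its centre
- rolling_pin: bystander: wooden rolling pin, 50 mm thick, 380 mm long along its x; origin under its centre
- flat_brush: bystander: paint brush lying flat along its x, about 200 mm long; origin under its middle
- wood_rib: bystander: dark wooden rib, 50 x 100 x 8 mm; origin under its centre

How it is judged:
By the outcome, as a careful person would: the job done as asked, in the order asked, and still so for the second after the job is handed in, while the arm keeps its last pose, push and grip.
It also fails if it takes over 58 s, if anything falls off the work surface, if the arm or the gripper's body presses on something with over 40 N, if the wrist force passes 120 N, or if a joint passes its speed limit or range.

## Working session

There is one attempt and no reset: what is moved stays moved. The work goes in short steps, Python scripts to look and compute and a tool call to move; the robot and the scene stay as the last step left them, time stands still between calls to the robot, and variables do not carry over. Pictures are saved under pics/ and viewed, at most 10 in all, crops included, and the job is handed in when it is done.

Besides the shell and the picture viewer there is one more tool, called after "Request:" by a JSON object that holds its "name" and its "arguments", one argument or row to a line. send_rows: Moves the arm, as the interface text tells. Its arguments: {"type":"object","properties":{"moves":{"type":"array"},"force":{"type":"number"}},"required":["moves"]}

```bash
mkdir -p pics; cat > h.py <<'E'
import numpy as np, cv2
from bench import arm
def cam(n):
    c=arm.calibration(n);K=np.array([[c['fx'],0,c['cx']],[0,c['fy'],c['cy']],[0,0,1.]])
    R=cv2.Rodrigues(np.array(c['rvec'],float))[0];return K,R,np.array(c['tvec'],float)
def ray(C,p):
    K,R,t=C;d=R.T@np.linalg.solve(K,[p[0],p[1],1.]);return -R.T@t,d
def onz(C,p,z):
    o,d=ray(C,p);return o+d*(z-o[2])/d[2]
def tri(C1,p1,C2,p2):
    o1,d1=ray(C1,p1);o2,d2=ray(C2,p2)
    s=np.linalg.lstsq(np.c_[d1,-d2],o2-o1,rcond=None)[0]
    a=o1+s[0]*d1;b=o2+s[1]*d2;return (a+b)/2,np.linalg.norm(a-b)
def proj(C,X):
    K,R,t=C;q=K@(R@np.array(X)+t);return q[:2]/q[2]
def snap(n,f):
    C=cam(n);im=arm.get_image(n)[:,:,::-1].copy();cv2.imwrite('pics/'+f,im);return C,im
E
python3 - <<'E'
from h import *
np.set_printoptions(precision=3,suppress=True)
for n in('scene','top'):
    C,_=snap(n,n+'0.png');print(n,-C[1].T@C[2],C[0][0,0])
s=arm.sense();print(s['time_s'],s['eef_pos'],s['eef_rot'],arm.tcp_to_grasp)
E
```

```text
scene [1.204 0.962 0.975] 510.8322656754417
top [ 0.455 -0.023  1.504] 493.9881803276678
0.1 [ 0.223 -0.584  0.404] [ 0.983  0.181 -0.    -0.001] 0.1633
```

View pics/top0.png

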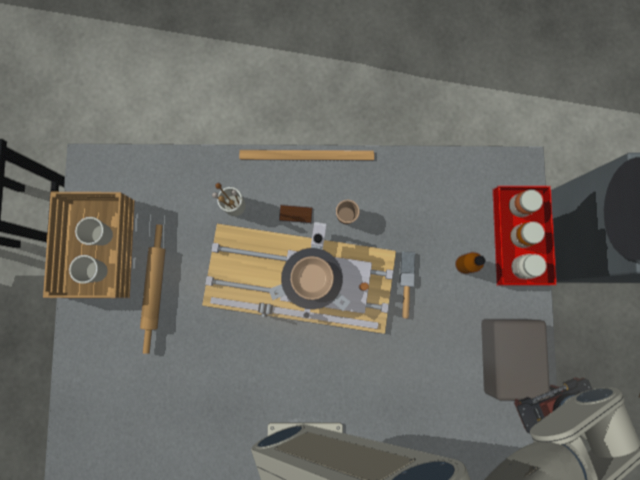

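View pics/scene0.png

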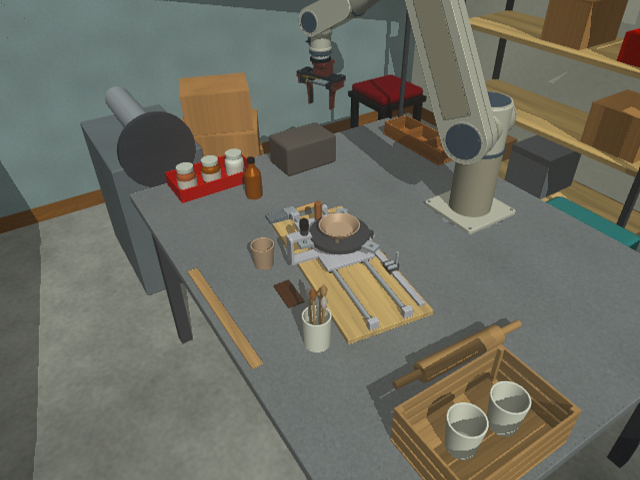

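The top view shows the post near (363,287), the knob near (318,238), the notch block near (265,310) and the board corners at (218,225), (396,250), (385,333) and (203,306). In the scene view the knob is near (304,227) and the post near (318,210). I'll make one enlarged composite to get better pixel positions.

```bash
python3 - <<'E'
import cv2,numpy as np
a=cv2.imread('pics/top0.png')[215:345,195:420]; b=cv2.imread('pics/scene0.png')[190:300,260:440]
a=cv2.resize(a,(800,462),interpolation=cv2.INTER_CUBIC); cv2.imwrite('pics/c1.png',a)
b=cv2.resize(b,(800,489),interpolation=cv2.INTER_CUBIC); cv2.imwrite('pics/c2.png',b)
E
```

```text
(no output)
```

View pics/c1.png

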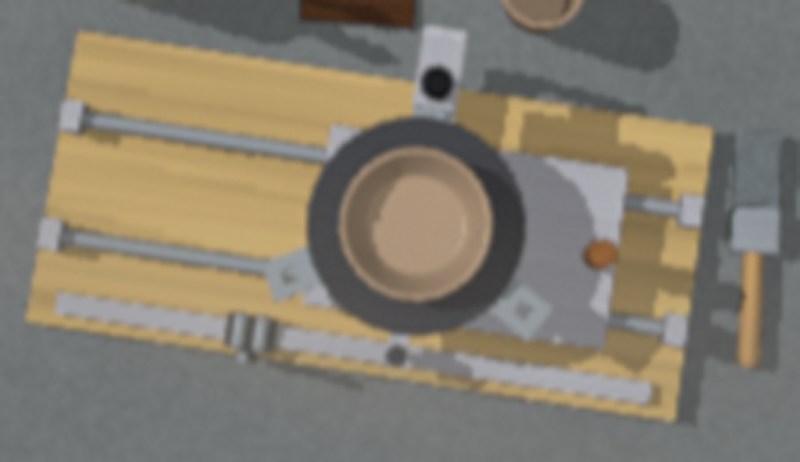

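View pics/c2.png

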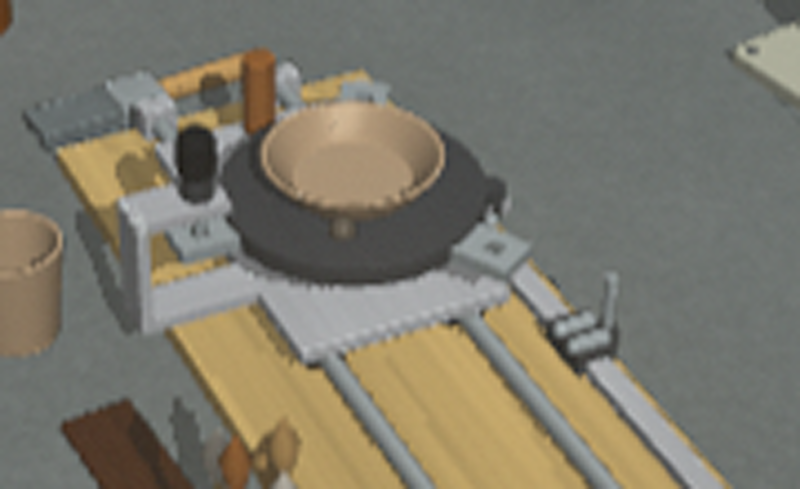

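The crops show, in c1 pixels, knob top (437,83), post top (602,254), humps (237,332) and (262,335), and roller (397,354). In c2 pixels they show knob top (196,137), post top (258,57) and notch (578,330).

```bash
python3 - <<'E'
from h import *
np.set_printoptions(precision=4,suppress=True)
T=cam('top');S=cam('scene')
a=lambda u,v:(195+(u+.5)/3.5556-.5,215+(v+.5)/3.5556-.5); b=lambda u,v:(260+(u+.5)/4.444-.5,190+(v+.5)/4.444-.5)
co=np.array([onz(T,a(*p),.018) for p in[(80,33),(712,128),(678,420),(27,322)]]);print('corners',co)
e=(co[0]-co[1])+(co[3]-co[2]);yaw=np.arctan2(-e[0],e[1]);print('yaw',yaw,np.linalg.norm(co[0]-co[1]),np.linalg.norm(co[1]-co[2]))
ry=np.array([-np.sin(yaw),np.cos(yaw),0]);rx=np.array([ry[1],-ry[0],0])
o=co.mean(0)+.01*ry
P={}
for n,p,q,z in[('knobtop',(437,83),(196,137),.177),('posttop',(602,254),(258,57),.115),('notch',(249,333),(578,330),.046)]:
    X,g=tri(T,a(*p),S,b(*q));Z=onz(T,a(*p),z);P[n]=Z
    print(n,X,g,'plane',Z,'rail',(Z-o)@rx,(Z-o)@ry)
Z=onz(T,a(397,354),.05);print('roller?',Z,(Z-o)@rx,(Z-o)@ry)
n=(P['notch']-o)@ry;print('travel post',n-(P['posttop']-o)@ry-.15,'knob',n-(P['knobtop']-o)@ry,'roller',n-(Z-o)@ry)
s=arm.sense();R=cv2.Rodrigues(np.array([0,0,0.]))[0]
from scipy.spatial.transform import Rotation as Ro
print(Ro.from_quat(s['eef_rot']).as_matrix(),'rail x',rx,'ry',ry)
E
```

```text
corners [[ 0.6903  0.2702  0.018 ]
 [ 0.6104 -0.2693  0.018 ]
 [ 0.3652 -0.2367  0.018 ]
 [ 0.4455  0.3078  0.018 ]]
yaw -0.14670582839422117 0.5454222621466523 0.24732477837919042
knobtop [ 0.6295 -0.0346  0.1739] 0.00366414351726668 plane [ 0.6276 -0.0335  0.177 ] rail 0.10617828319813409 -0.046436511299478275
posttop [ 0.5017 -0.1657  0.1161] 0.004267915455263861 plane [ 0.5    -0.1645  0.115 ] rail -0.0008528648517349344 -0.19467109821123854
notch [0.4392 0.1183 0.0381] 0.005872553775560316 plane [0.437  0.1194 0.046 ] rail -0.10472446924076984 0.0770206085727497
roller? [ 0.4202 -0.0023  0.05  ] -0.10355547600305343 -0.045843964177345
travel post 0.12169170678398825 knob 0.12345711987222797 roller 0.1228645727500947
[[ 0.9342  0.3567 -0.0005]
 [ 0.3567 -0.9342  0.0013]
 [ 0.     -0.0013 -1.    ]] rail x [ 0.9893 -0.1462  0.    ] ry [0.1462 0.9893 0.    ]
```

The triangulated heights agree with the text, and three estimates put the travel at about 122.5 mm. I'll go over the post and grasp it across the rail.

Request:
{"name": "send_rows", "arguments": {
  "moves": [
    {"x":3.15,"y":-2.25,"jaw":6},
    {"x":3.15,"y":-2.25},
    {"x":3.15,"y":-2.25},
    {"x":3.15,"y":-2.25},
    {"x":3.15,"y":-2.25}
  ],
  "force": 35
}}

```text
invalid input at $.moves[0]: expected keys x, y, z, yaw, jaw
```

Request:
{"name": "send_rows", "arguments": {
  "moves": [
    {"x":3.15,"y":-2.25},
    {"x":3.15,"y":-2.25},
    {"x":3.15,"y":-2.25},
    {"x":3.15,"y":-2.25},
    {"x":3.15,"y":-2.25}
  ]
}}

```text
invalid input at $.moves[0]: expected keys x, y, z, yaw, jaw
```

Request:
{"name": "send_rows", "arguments": {
  "moves": [
    {"x":3.15,"y":-2.25},
    {"x":3.15,"y":-2.25},
    {"x":3.15,"y":-2.25},
    {"yaw":-7},
    {"yaw":-7}
  ]
}}

```text
invalid input at $.moves[0]: expected keys x, y, z, yaw, jaw
```

Request:
{"name": "send_rows", "arguments": {
  "moves": [
    {"yaw":-7},
    {"yaw":-7},
    {"yaw":-7},
    {"yaw":-7},
    {"yaw":-7}
  ]
}}

```text
invalid input at $.moves[0]: expected keys x, y, z, yaw, jaw
```

Request:
{"name": "send_rows", "arguments": {
  "moves": [
    {"yaw":-7},
    {"yaw":-4.7},
    {"z":2},
    {"z":2},
    {}
  ]
}}

```text
invalid input at $.moves[0]: expected keys x, y, z, yaw, jaw
```

```bash
python3 - <<'E'
from h import *
from scipy.spatial.transform import Rotation as Ro
np.set_printoptions(precision=4,suppress=True)
s=arm.sense();R=Ro.from_quat(s['eef_rot']).as_matrix()
print(s['time_s'],s['eef_pos'],s['joint_positions']);print(R, s['grip_width'])
print('delta cm',100*R.T@(np.array([.501,-.165,.248])-s['eef_pos']))
C,_=snap('wrist','w1.png');print(proj(C,[.501,-.165,.115]))
E
```

```text
0.1 [ 0.2229 -0.5836  0.404 ] [-1.225   0.4238  1.6306 -0.      1.0886 -0.0189]
[[ 0.9342  0.3567 -0.0005]
 [ 0.3567 -0.9342  0.0013]
 [ 0.     -0.0013 -1.    ]] 0.08753459633414826
delta cm [ 40.9127 -29.1696  15.6392]
[-437.9995 -779.8242]
```

View pics/w1.png

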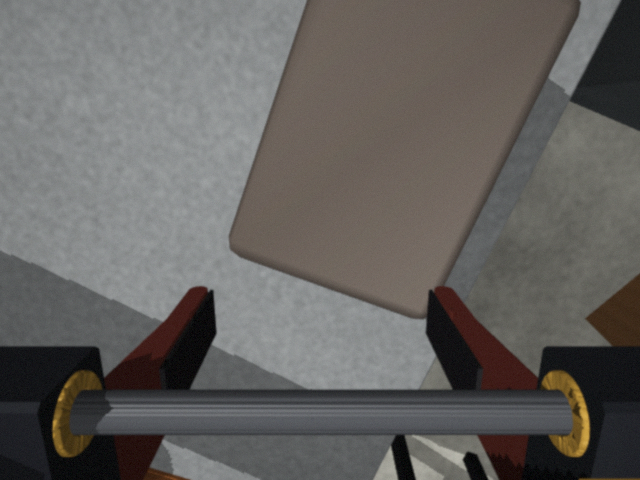

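Every row needs all five keys, so nothing moved. The wrist view shows only the grey box and the open fingers near (205,300) and (440,300). I'll resend with full rows.

Request:
{"name": "send_rows", "arguments": {
  "moves": [
    {"x":3.15,"y":-2.25,"z":0,"yaw":0,"jaw":6},
    {"x":3.15,"y":-2.25,"z":0,"yaw":0,"jaw":6},
    {"x":3.15,"y":-2.25,"z":0,"yaw":0,"jaw":6},
    {"x":3.15,"y":-2.25,"z":0,"yaw":0,"jaw":6},
    {"x":3.15,"y":-2.25,"z":0,"yaw":0,"jaw":6}
  ],
  "force": 35
}}

```text
time_s: 0.57
eef_pos: [0.3305, -0.421, 0.4044]
eef_rot: [0.983, 0.181, -0.0, -0.0]
wrist_force: [1.0, -0.4, -0.1]
grip_width: 0.0607
grasp_force: 0.0
```

Request:
{"name": "send_rows", "arguments": {
  "moves": [
    {"x":3.15,"y":-2.25,"z":0,"yaw":0,"jaw":6},
    {"x":3.15,"y":-2.25,"z":0,"yaw":0,"jaw":6},
    {"x":3.15,"y":-2.25,"z":0,"yaw":0,"jaw":6},
    {"x":3.15,"y":-2.25,"z":0,"yaw":0,"jaw":6},
    {"x":3.15,"y":-2.25,"z":0,"yaw":0,"jaw":6}
  ]
}}

```text
time_s: 0.98
eef_pos: [0.4376, -0.2595, 0.4047]
eef_rot: [0.983, 0.181, -0.0, -0.0]
wrist_force: [1.5, -0.1, 0.2]
grip_width: 0.06
grasp_force: 0.0
```

Request:
{"name": "send_rows", "arguments": {
  "moves": [
    {"x":3.15,"y":-2.25,"z":0,"yaw":0,"jaw":6},
    {"x":3.15,"y":-2.25,"z":0,"yaw":0,"jaw":6},
    {"x":3.15,"y":-2.25,"z":0,"yaw":0,"jaw":6},
    {"x":0,"y":0,"z":0,"yaw":-7,"jaw":6},
    {"x":0,"y":0,"z":0,"yaw":-7,"jaw":6}
  ]
}}

```text
time_s: 1.4
eef_pos: [0.5022, -0.1623, 0.4045]
eef_rot: [0.953, 0.304, -0.0, -0.0]
wrist_force: [0.5, -0.9, -0.3]
grip_width: 0.06
grasp_force: 0.0
```

Request:
{"name": "send_rows", "arguments": {
  "moves": [
    {"x":0,"y":0,"z":0,"yaw":-7,"jaw":6},
    {"x":0,"y":0,"z":0,"yaw":-7,"jaw":6},
    {"x":0,"y":0,"z":0,"yaw":-7,"jaw":6},
    {"x":0,"y":0,"z":0,"yaw":-7,"jaw":6},
    {"x":0,"y":0,"z":0,"yaw":-7,"jaw":6}
  ]
}}

```text
time_s: 1.82
eef_pos: [0.5011, -0.1644, 0.4045]
eef_rot: [0.818, 0.575, -0.0, -0.0]
wrist_force: [1.1, 0.3, 0.3]
grip_width: 0.0599
grasp_force: 0.0
```

Request:
{"name": "send_rows", "arguments": {
  "moves": [
    {"x":0,"y":0,"z":0,"yaw":-7,"jaw":6},
    {"x":0,"y":0,"z":0,"yaw":-4.7,"jaw":6},
    {"x":0,"y":0,"z":2,"yaw":0,"jaw":6},
    {"x":0,"y":0,"z":2,"yaw":0,"jaw":6},
    {"x":0,"y":0,"z":0,"yaw":0,"jaw":6}
  ]
}}

```text
time_s: 2.23
eef_pos: [0.4999, -0.1641, 0.3616]
eef_rot: [0.757, 0.653, -0.001, -0.002]
wrist_force: [-0.4, -0.4, -0.5]
grip_width: 0.06
grasp_force: 0.0
```

```bash
python3 - <<'E'
from h import *
from scipy.spatial.transform import Rotation as Ro
np.set_printoptions(precision=4,suppress=True)
s=arm.sense();R=Ro.from_quat(s['eef_rot']).as_matrix()
print(s['time_s'],s['eef_pos'],s['joint_positions']);print(R, s['grip_width'])
print('delta cm',100*R.T@(np.array([.501,-.165,.248])-s['eef_pos']))
C,_=snap('wrist','w2.png');print(proj(C,[.501,-.165,.115]))
E
```

```text
2.2333 [ 0.4999 -0.1641  0.3616] [-0.3397  0.3381  1.8804 -0.      0.9289 -0.1931]
[[ 0.1461  0.9893 -0.0054]
 [ 0.9893 -0.1461  0.0019]
 [ 0.0011 -0.0056 -1.    ]] 0.06000661850908332
delta cm [-0.0883  0.1865 11.3596]
[323.3798 263.29  ]
```

View pics/w2.png

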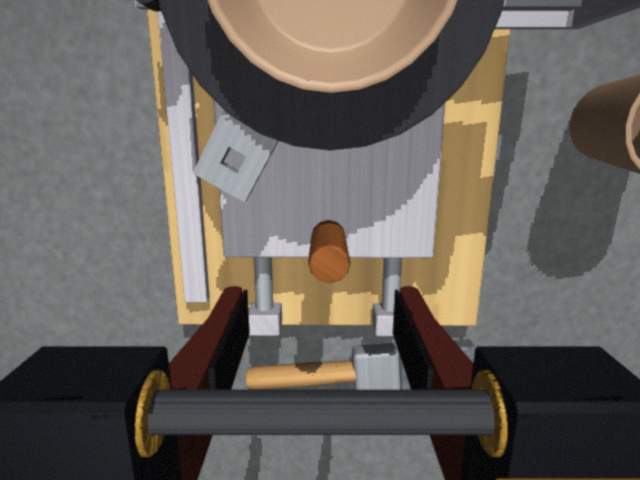

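The post top is at (330,263), against a predicted (323,263), so it lies about 3 mm further along the tool's +y. Next I descend over it.

```bash
python3 - <<'E'
from h import *
np.set_printoptions(precision=4,suppress=True)
C=cam('wrist');print(onz(C,(329.5,263),.115),tri(C,(329.5,263),cam('top'),(195+602.5/3.5556-.5,215+254.5/3.5556-.5)))
E
```

```text
[ 0.5052 -0.1661  0.115 ] (array([ 0.5026, -0.1652,  0.1155]), np.float64(0.005432603123865766))
```

Request:
{"name": "send_rows", "arguments": {
  "moves": [
    {"x":-0.1,"y":0.35,"z":2.3,"yaw":0,"jaw":6},
    {"x":0,"y":0,"z":2.3,"yaw":0,"jaw":6},
    {"x":0,"y":0,"z":2.3,"yaw":0,"jaw":6},
    {"x":0,"y":0,"z":2.3,"yaw":0,"jaw":6},
    {"x":0,"y":0,"z":2.1,"yaw":0,"jaw":6}
  ]
}}

```text
time_s: 2.7
eef_pos: [0.505, -0.1662, 0.2516]
eef_rot: [0.757, 0.653, 0.0, 0.001]
wrist_force: [0.1, 0.0, 0.1]
grip_width: 0.06
grasp_force: 0.0
```

Request:
{"name": "send_rows", "arguments": {
  "moves": [
    {"x":0,"y":0,"z":0,"yaw":0,"jaw":1.8},
    {"x":0,"y":0,"z":0,"yaw":0,"jaw":1.8},
    {"x":0,"y":0,"z":0,"yaw":0,"jaw":1.8},
    {"x":0,"y":0,"z":0,"yaw":0,"jaw":1.8},
    {"x":0,"y":0,"z":0,"yaw":0,"jaw":1.8}
  ]
}}

```text
time_s: 3.12
eef_pos: [0.5051, -0.1662, 0.2532]
eef_rot: [0.757, 0.653, 0.001, 0.001]
wrist_force: [0.1, 0.2, 0.9]
grip_width: 0.0301
grasp_force: 0.0
```

Request:
{"name": "send_rows", "arguments": {
  "moves": [
    {"x":0,"y":0,"z":0,"yaw":0,"jaw":1.8},
    {"x":0,"y":0,"z":0,"yaw":0,"jaw":1.8},
    {"x":0,"y":0,"z":0,"yaw":0,"jaw":1.8},
    {"x":0,"y":0,"z":0,"yaw":0,"jaw":1.8}
  ]
}}

```text
time_s: 3.45
eef_pos: [0.5035, -0.1658, 0.2526]
eef_rot: [0.757, 0.653, -0.001, -0.001]
wrist_force: [-7.5, 0.5, 8.3]
grip_width: 0.0235
grasp_force: 35.0
```

The post is gripped. I'll push most of the way, then take the last part slowly.

Request:
{"name": "send_rows", "arguments": {
  "moves": [
    {"x":1,"y":-0.15,"z":0,"yaw":0,"jaw":1.8},
    {"x":2,"y":0,"z":0,"yaw":0,"jaw":1.8},
    {"x":2,"y":0,"z":0,"yaw":0,"jaw":1.8},
    {"x":2,"y":0,"z":0,"yaw":0,"jaw":1.8},
    {"x":2,"y":0,"z":0,"yaw":0,"jaw":1.8}
  ]
}}

```text
time_s: 3.87
eef_pos: [0.5163, -0.0763, 0.2527]
eef_rot: [0.757, 0.653, 0.0, 0.001]
wrist_force: [0.4, -2.3, 1.8]
grip_width: 0.0234
grasp_force: 35.0
```

Request:
{"name": "send_rows", "arguments": {
  "moves": [
    {"x":0.8,"y":0,"z":0,"yaw":0,"jaw":1.8},
    {"x":0.2,"y":0,"z":0,"yaw":0,"jaw":1.8},
    {"x":0,"y":0,"z":0,"yaw":0,"jaw":1.8}
  ]
}}

```text
time_s: 4.12
eef_pos: [0.5179, -0.0663, 0.2526]
eef_rot: [0.757, 0.654, 0.0, 0.0]
wrist_force: [-1.5, 1.6, 7.1]
grip_width: 0.0233
grasp_force: 35.0
```

Request:
{"name": "send_rows", "arguments": {
  "moves": [
    {"x":0.4,"y":0,"z":0,"yaw":0,"jaw":1.8},
    {"x":0,"y":0,"z":0,"yaw":0,"jaw":1.8}
  ]
}}

```text
time_s: 4.28
eef_pos: [0.5184, -0.0629, 0.2526]
eef_rot: [0.757, 0.653, 0.0, 0.0]
wrist_force: [-1.6, 0.7, 7.4]
grip_width: 0.0232
grasp_force: 35.0
```

Request:
{"name": "send_rows", "arguments": {
  "moves": [
    {"x":0.4,"y":0,"z":0,"yaw":0,"jaw":1.8},
    {"x":0,"y":0,"z":0,"yaw":0,"jaw":1.8}
  ]
}}

```text
time_s: 4.45
eef_pos: [0.5187, -0.0607, 0.2526]
eef_rot: [0.757, 0.654, -0.001, 0.001]
wrist_force: [-3.9, -12.6, 7.5]
grip_width: 0.0237
grasp_force: 35.0
```

Request:
{"name": "send_rows", "arguments": {
  "moves": [
    {"x":0.4,"y":0,"z":0,"yaw":0,"jaw":1.8},
    {"x":0,"y":0,"z":0,"yaw":0,"jaw":1.8}
  ]
}}

```text
time_s: 4.62
eef_pos: [0.5194, -0.0562, 0.2526]
eef_rot: [0.757, 0.653, -0.0, 0.001]
wrist_force: [-2.3, -0.3, 7.0]
grip_width: 0.0235
grasp_force: 35.0
```

Request:
{"name": "send_rows", "arguments": {
  "moves": [
    {"x":0.3,"y":0,"z":0,"yaw":0,"jaw":1.8},
    {"x":0,"y":0,"z":0,"yaw":0,"jaw":1.8}
  ]
}}

```text
time_s: 4.78
eef_pos: [0.5199, -0.0527, 0.2526]
eef_rot: [0.757, 0.653, 0.0, 0.0]
wrist_force: [-1.7, 0.8, 6.5]
grip_width: 0.0238
grasp_force: 35.0
```

Request:
{"name": "send_rows", "arguments": {
  "moves": [
    {"x":0.3,"y":0,"z":0,"yaw":0,"jaw":1.8},
    {"x":0,"y":0,"z":0,"yaw":0,"jaw":1.8}
  ]
}}

```text
time_s: 4.95
eef_pos: [0.5204, -0.0493, 0.2526]
eef_rot: [0.757, 0.653, 0.0, 0.0]
wrist_force: [-0.2, 5.8, 7.7]
grip_width: 0.0238
grasp_force: 35.0
```

Request:
{"name": "send_rows", "arguments": {
  "moves": [
    {"x":0.3,"y":0,"z":0,"yaw":0,"jaw":1.8},
    {"x":0,"y":0,"z":0,"yaw":0,"jaw":1.8}
  ]
}}

```text
time_s: 5.12
eef_pos: [0.5209, -0.0459, 0.2526]
eef_rot: [0.757, 0.653, 0.001, -0.0]
wrist_force: [0.2, 10.6, 6.8]
grip_width: 0.0236
grasp_force: 35.0
```

The detent is now drawing the carriage forward, so I continue in small steps.

Request:
{"name": "send_rows", "arguments": {
  "moves": [
    {"x":0.2,"y":0,"z":0,"yaw":0,"jaw":1.8},
    {"x":0,"y":0,"z":0,"yaw":0,"jaw":1.8}
  ]
}}

```text
time_s: 5.28
eef_pos: [0.5212, -0.0444, 0.2526]
eef_rot: [0.757, 0.653, 0.0, 0.0]
wrist_force: [-1.4, 0.6, 6.7]
grip_width: 0.0236
grasp_force: 35.0
```

Request:
{"name": "send_rows", "arguments": {
  "moves": [
    {"x":0.2,"y":0,"z":0,"yaw":0,"jaw":1.8},
    {"x":0,"y":0,"z":0,"yaw":0,"jaw":1.8}
  ]
}}

```text
time_s: 5.45
eef_pos: [0.5213, -0.0434, 0.2526]
eef_rot: [0.757, 0.654, -0.0, 0.001]
wrist_force: [-2.7, -7.9, 7.9]
grip_width: 0.0232
grasp_force: 35.0
```

The force crosses zero at about y = -0.0444, after 0.1227 m of travel, which matches the 0.1225 m measured. I'll back off 1 mm, release, rise and move over the knob.

Request:
{"name": "send_rows", "arguments": {
  "moves": [
    {"x":-0.2,"y":0,"z":0,"yaw":0,"jaw":1.8},
    {"x":0,"y":0,"z":0,"yaw":0,"jaw":5.5},
    {"x":0,"y":0,"z":0,"yaw":0,"jaw":5.5},
    {"x":0,"y":0,"z":0,"yaw":0,"jaw":5.5},
    {"x":0,"y":0,"z":0,"yaw":0,"jaw":5.5}
  ]
}}

```text
time_s: 5.87
eef_pos: [0.521, -0.0443, 0.2517]
eef_rot: [0.757, 0.653, 0.0, 0.0]
wrist_force: [0.3, -0.4, -0.2]
grip_width: 0.0466
grasp_force: 0.0
```

Request:
{"name": "send_rows", "arguments": {
  "moves": [
    {"x":0,"y":0,"z":-3,"yaw":0,"jaw":5.5},
    {"x":0,"y":0,"z":-4,"yaw":0,"jaw":5.5},
    {"x":0,"y":0,"z":-4,"yaw":0,"jaw":5.5},
    {"x":0,"y":0,"z":-4,"yaw":0,"jaw":5.5},
    {"x":2,"y":2,"z":0,"yaw":0,"jaw":5.5}
  ]
}}

```text
time_s: 6.28
eef_pos: [0.5435, -0.0287, 0.4095]
eef_rot: [0.758, 0.653, 0.003, 0.004]
wrist_force: [0.7, 0.2, 0.2]
grip_width: 0.0551
grasp_force: 0.0
```

Request:
{"name": "send_rows", "arguments": {
  "moves": [
    {"x":2.5,"y":2.5,"z":0,"yaw":0,"jaw":5.5},
    {"x":2.5,"y":2.5,"z":0,"yaw":0,"jaw":5.5},
    {"x":2.5,"y":2.5,"z":0,"yaw":0,"jaw":5.5},
    {"x":2.5,"y":1.1,"z":0,"yaw":0,"jaw":5.5},
    {"x":0,"y":0,"z":0,"yaw":0,"jaw":5.5}
  ]
}}

```text
time_s: 6.7
eef_pos: [0.6457, 0.0625, 0.4014]
eef_rot: [0.756, 0.654, 0.001, 0.0]
wrist_force: [-0.0, 0.2, -0.0]
grip_width: 0.0549
grasp_force: 0.0
```

```bash
python3 - <<'E'
from h import *
from scipy.spatial.transform import Rotation as Ro
np.set_printoptions(precision=4,suppress=True)
s=arm.sense();R=Ro.from_quat(s['eef_rot']).as_matrix()
print(s['time_s'],s['eef_pos'],s['wrist_force'])
print('delta cm',100*R.T@(np.array([.649,.088,.325])-s['eef_pos']))
C,w=snap('wrist','w3.png');T,t=snap('top','t3.png');print(proj(C,[.649,.088,.177]),proj(T,[.649,.088,.177]))
t=cv2.resize(t[215:345,195:420],(800,462),interpolation=cv2.INTER_CUBIC)
cv2.imwrite('pics/m3.png',np.hstack([cv2.resize(w,(400,300)),cv2.resize(t,(400,231))[:].copy() if 0 else cv2.copyMakeBorder(cv2.resize(t,(400,231)),0,69,0,0,0)]))
E
```

```text
6.7 [0.6457 0.0625 0.4014] [-0.0478  0.2134 -0.0207]
delta cm [ 2.562  -0.0539  7.6466]
[316.814  227.1181] [272.7474 230.0024]
```

View pics/m3.png

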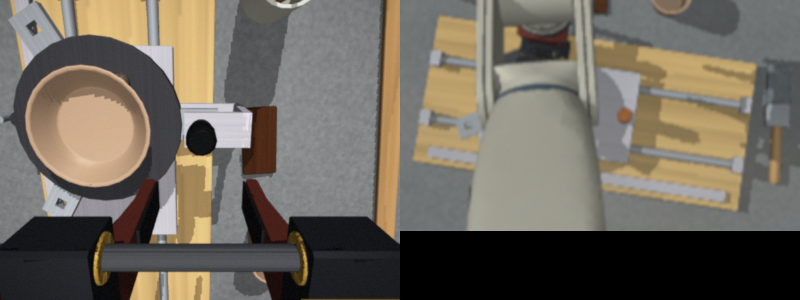

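The wrist view shows the knob at about (322,222) in full pixels, against a predicted (317,227). The carriage therefore stayed where it was left. I'll refine with a dark mask.

```bash
python3 - <<'E'
from h import *
from scipy.spatial.transform import Rotation as Ro
np.set_printoptions(precision=4,suppress=True)
w=cv2.imread('pics/w3.png');m=(w[170:270,296:370].max(2)<40).astype(np.uint8)
n,l,st,c=cv2.connectedComponentsWithStats(m);i=1+st[1:,4].argmax();x,y,ww,hh,a=st[i];print(x+296,y+170,ww,hh,a,c[i]+[296,170])
C=cam('wrist');p=(296+x+ww/2,170+y+hh-ww/2-.5)
s=arm.sense();R=Ro.from_quat(s['eef_rot']).as_matrix()
X=onz(C,p,.177);print(p,X,'delta',100*R.T@(np.array([X[0],X[1],.325])-s['eef_pos']))
print('diameter at .177',ww*(np.linalg.norm(X-ray(C,p)[0]))/C[0][0,0], 'expected knob mid px',proj(C,[*X[:2],.162]))
E
```

```text
299 193 47 55 2054 [321.575  220.8715]
(np.float64(322.5), np.float64(224.0)) [0.6489 0.0863 0.177 ] delta [2.7065 0.1801 7.5915]
diameter at .177 0.02297979581944873 expected knob mid px [322.4041 217.0664]
```

Request:
{"name": "send_rows", "arguments": {
  "moves": [
    {"x":2.65,"y":0.15,"z":0,"yaw":0,"jaw":5.5},
    {"x":0,"y":0,"z":2.5,"yaw":0,"jaw":5.5},
    {"x":0,"y":0,"z":2.5,"yaw":0,"jaw":5.5},
    {"x":0,"y":0,"z":2.5,"yaw":0,"jaw":5.5},
    {"x":0,"y":0,"z":0,"yaw":0,"jaw":5.5}
  ]
}}

```text
time_s: 7.22
eef_pos: [0.646, 0.0839, 0.3219]
eef_rot: [0.757, 0.653, -0.004, -0.002]
wrist_force: [-1.5, -0.2, -0.0]
grip_width: 0.0549
grasp_force: 0.0
```

Request:
{"name": "send_rows", "arguments": {
  "moves": [
    {"x":0,"y":0,"z":0,"yaw":0,"jaw":2.0},
    {"x":0,"y":0,"z":0,"yaw":0,"jaw":2.0},
    {"x":0,"y":0,"z":0,"yaw":0,"jaw":2.0},
    {"x":0,"y":0,"z":0,"yaw":0,"jaw":2.0},
    {"x":0,"y":0,"z":0,"yaw":0,"jaw":2.0}
  ]
}}

```text
time_s: 7.63
eef_pos: [0.6493, 0.085, 0.3283]
eef_rot: [0.757, 0.653, 0.001, 0.001]
wrist_force: [5.0, -1.2, 0.0]
grip_width: 0.0253
grasp_force: 34.2
```

Request:
{"name": "send_rows", "arguments": {
  "moves": [
    {"x":0,"y":0,"z":0,"yaw":0,"jaw":2.0},
    {"x":0,"y":0,"z":0,"yaw":0,"jaw":2.0},
    {"x":0,"y":0,"z":0,"yaw":0,"jaw":2.0}
  ]
}}

```text
time_s: 7.88
eef_pos: [0.6495, 0.0851, 0.3281]
eef_rot: [0.757, 0.653, 0.001, 0.001]
wrist_force: [0.5, -2.1, 7.2]
grip_width: 0.0251
grasp_force: 35.0
```

The knob is gripped at 25 mm. Lifting now.

Request:
{"name": "send_rows", "arguments": {
  "moves": [
    {"x":0,"y":0,"z":-0.4,"yaw":0,"jaw":2.0},
    {"x":0,"y":0,"z":-0.4,"yaw":0,"jaw":2.0},
    {"x":0,"y":0,"z":-0.4,"yaw":0,"jaw":2.0},
    {"x":0,"y":0,"z":-0.4,"yaw":0,"jaw":2.0},
    {"x":0,"y":0,"z":0,"yaw":0,"jaw":2.0}
  ],
  "force": 45
}}

```text
time_s: 8.3
eef_pos: [0.6493, 0.0851, 0.3428]
eef_rot: [0.757, 0.653, 0.001, 0.001]
wrist_force: [6.8, -0.5, -7.5]
grip_width: 0.0249
grasp_force: 45.0
```

Request:
{"name": "send_rows", "arguments": {
  "moves": [
    {"x":0,"y":0,"z":-0.2,"yaw":0,"jaw":2.0},
    {"x":0,"y":0,"z":0,"yaw":0,"jaw":2.0},
    {"x":0,"y":0,"z":0,"yaw":0,"jaw":2.0}
  ]
}}

```text
time_s: 8.55
eef_pos: [0.6493, 0.085, 0.3441]
eef_rot: [0.757, 0.653, 0.001, 0.001]
wrist_force: [6.6, 0.1, -7.8]
grip_width: 0.0252
grasp_force: 45.0
```

Request:
{"name": "send_rows", "arguments": {
  "moves": [
    {"x":0,"y":0,"z":-0.15,"yaw":0,"jaw":2.0},
    {"x":0,"y":0,"z":0,"yaw":0,"jaw":2.0},
    {"x":0,"y":0,"z":0,"yaw":0,"jaw":2.0}
  ]
}}

```text
time_s: 8.8
eef_pos: [0.6493, 0.0851, 0.3455]
eef_rot: [0.757, 0.653, 0.001, 0.001]
wrist_force: [7.3, -0.4, -8.1]
grip_width: 0.0253
grasp_force: 45.0
```

Request:
{"name": "send_rows", "arguments": {
  "moves": [
    {"x":0,"y":0,"z":-0.15,"yaw":0,"jaw":2.0},
    {"x":0,"y":0,"z":0,"yaw":0,"jaw":2.0},
    {"x":0,"y":0,"z":0,"yaw":0,"jaw":2.0}
  ]
}}

```text
time_s: 9.05
eef_pos: [0.6493, 0.0851, 0.3469]
eef_rot: [0.757, 0.653, 0.001, 0.001]
wrist_force: [7.0, -0.9, -8.4]
grip_width: 0.0252
grasp_force: 45.0
```

Request:
{"name": "send_rows", "arguments": {
  "moves": [
    {"x":0,"y":0,"z":-0.15,"yaw":0,"jaw":2.0},
    {"x":0,"y":0,"z":0,"yaw":0,"jaw":2.0},
    {"x":0,"y":0,"z":0,"yaw":0,"jaw":2.0}
  ]
}}

```text
time_s: 9.3
eef_pos: [0.6493, 0.0851, 0.3484]
eef_rot: [0.757, 0.653, 0.001, 0.001]
wrist_force: [6.9, -0.3, -8.7]
grip_width: 0.0254
grasp_force: 45.0
```

Request:
{"name": "send_rows", "arguments": {
  "moves": [
    {"x":0,"y":0,"z":-0.1,"yaw":0,"jaw":2.0},
    {"x":0,"y":0,"z":0,"yaw":0,"jaw":2.0},
    {"x":0,"y":0,"z":0,"yaw":0,"jaw":2.0}
  ]
}}

```text
time_s: 9.55
eef_pos: [0.6493, 0.085, 0.3486]
eef_rot: [0.757, 0.653, 0.0, 0.001]
wrist_force: [9.2, -0.2, -13.6]
grip_width: 0.0249
grasp_force: 45.0
```

Request:
{"name": "send_rows", "arguments": {
  "moves": [
    {"x":0,"y":0,"z":-0.1,"yaw":0,"jaw":2.0},
    {"x":0,"y":0,"z":0,"yaw":0,"jaw":2.0},
    {"x":0,"y":0,"z":0,"yaw":0,"jaw":2.0}
  ]
}}

```text
time_s: 9.8
eef_pos: [0.6492, 0.0851, 0.3487]
eef_rot: [0.757, 0.653, 0.0, 0.0]
wrist_force: [11.7, -0.6, -18.2]
grip_width: 0.0252
grasp_force: 45.0
```

The stop is felt: the force rises to 18 N with no further motion after a lift of about 20.5 mm. I'll check the detent from the scene camera.

```bash
python3 - <<'E'
from h import *
C,s=snap('scene','s4.png');cv2.imwrite('pics/c4.png',cv2.resize(s[170:300,270:450],(800,578),interpolation=cv2.INTER_CUBIC))
E
```

```text
(no output)
```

View pics/c4.png

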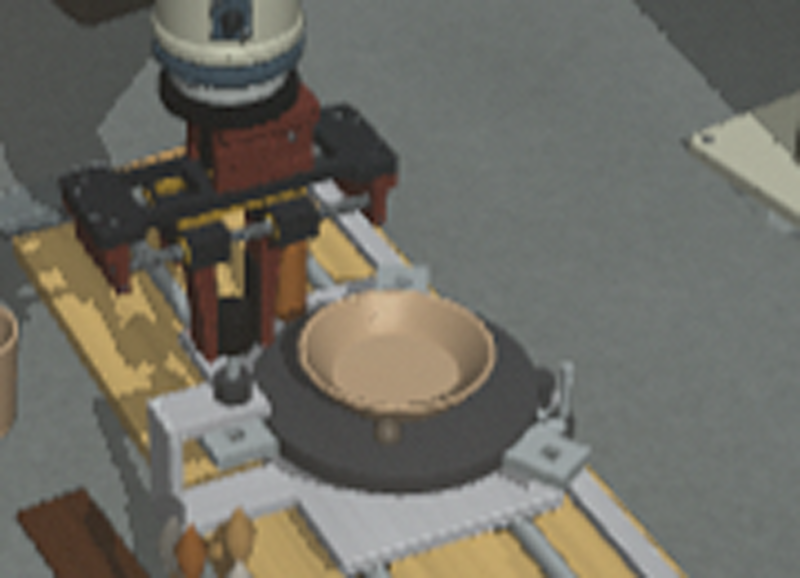

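Request:
{"name": "send_rows", "arguments": {
  "moves": [
    {"x":0,"y":0,"z":0,"yaw":0,"jaw":2.0},
    {"x":0,"y":0,"z":0,"yaw":0,"jaw":2.0},
    {"x":0,"y":0,"z":0,"yaw":0,"jaw":2.0},
    {"x":0,"y":0,"z":0,"yaw":0,"jaw":2.0},
    {"x":0,"y":0,"z":0,"yaw":0,"jaw":2.0}
  ]
}}

```text
time_s: 10.27
eef_pos: [0.6493, 0.0851, 0.3487]
eef_rot: [0.757, 0.653, 0.0, 0.0]
wrist_force: [10.8, 0.6, -19.8]
grip_width: 0.025
grasp_force: 45.0
```

The picture shows the knob held between the fingers at (237,325), well clear of the housing at (233,380). The roller sits at the station pin at (560,385), and nothing else has been moved. The hold is steady.

```bash
python3 -c "
from bench import arm
print(arm.hand_in())"
```

```text
the job is handed in; nothing more can be done
None
```

The carriage is in the detent of the next station, and the gripper is holding the plunger fully out against its stop; the job was handed in at about 10.3 s, with no verdict returned.

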